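Set out the casting bench

TASK

Set out the casting bench: centre the plain silver mould ring on the steel bench block, stack the blue mould ring squarely on top of it with the edges flush, and put the terracotta crucible in the middle of the cream firebrick. Stand the wooden tamper upright on the mat midway between the block and the brick, and lay the bright metal strike-off bar flat along the orange line of the mat, covering it, centred in front of the tamper. Leave the purple bottle and the brass ring where they are.

Things in the scene. Friction and masses are not known exactly. Their poses are not given: they have to be found in the camera images.
- mat: Dark cutting mat, flat on the table, fixed, under 1.2 mm thick (no obstacle), 270 mm along x, 360 mm along y. Origin: its centre, on the table; x points away from the robot, y to its left, turned up to 0.25 rad. A 12 mm orange line runs along y at x = -85 mm (robot's side). Block and brick stand at x = 0, y = +120 and -120 mm, in either order: midway between them is the mat's origin.
- block: Bare steel bench block, fixed, 80 x 80 mm, 25 mm high. Origin at the centre of its underside, z up.
- brick: Cream-coloured firebrick, fixed, 90 x 90 mm, 30 mm high. Origin at the centre of its underside, z up.
- ring_silver: Plain silver aluminium mould ring, open at both ends, outside 58 mm, inside 46 mm, 28 mm high, about 85 g, loose, flat on the table. Origin at the centre of its underside, z up along its axis. It and all other loose round things are at either side of the mat.
- ring_blue: Blue anodised mould ring, the same size as the silver one: outside 58 mm, inside 46 mm, 28 mm high, about 85 g, loose. Origin at the centre of its underside, z up along its axis.
- crucible: Small terracotta-red fired-clay crucible (round cup, open on top), 52 mm outside from 12 mm above its foot up to the rim, foot 42 mm, 36 mm high, wall 5 mm, about 80 g, loose, standing. Origin at the centre of its underside, z up.
- tamper: Wooden tamper standing upright: round foot 42 mm in diameter and 14 mm high, tapering to a straight round handle 26 mm thick from 22 mm up, 77 mm high in all, about 70 g, loose. Origin at the centre of its underside, z up.
- bar: Bright metal strike-off bar lying flat at the mat's far side, 22 mm along its x, 160 mm along its y, 12 mm thick, about 0.3 kg, loose. Origin at the centre of its underside, z up.
- bottle: Purple plastic bottle with a white cap, 42 mm in diameter, 80 mm high, loose, to be left alone. Origin at the centre of its underside.
- ring_brass: Small brass ring, outside 50 mm, inside 32 mm, 14 mm high, loose, to be left alone. Origin at the centre of its underside. A roll of green tape (50 mm, 20 mm high) and an amber jar (40 mm, 35 mm high) also stand about; centres of all loose round things are at least 90 mm apart.
There are look-alikes about, which are no part of the job. Of the things that look like the bar, the larger one is meant.

How it is judged (in metres and radians):
At the end, for the whole second after the job is handed in: Silver ring on the block within 10 mm of its centre, blue ring on it within 5 mm, crucible on the brick within 12 mm, tamper on the mat within 13 mm of midway, bar over the orange line within 12 mm across, 22 mm along and 0.14 rad; all flat or upright within 0.1 rad, at rest (horizontal distance between ring_silver and block below 0.01 m and height (world z) of ring_silver between 0.022 and 0.028 m and horizontal distance between ring_blue and ring_silver below 0.005 m and height (world z) of ring_blue between 0.049 and 0.057 m and horizontal distance between crucible and brick below 0.012 m and height (world z) of crucible between 0.027 and 0.033 m and horizontal distance between tamper and mat below 0.013 m and height (world z) of each of tamper, bar below 0.004 m and x of bar in the frame of mat between -0.097 and -0.073 m and y of bar in the frame of mat between -0.022 and 0.022 m and angle between the y axis of bar and the y axis of mat, either way round below 0.14 rad and angle between each of ring_silver, ring_blue, crucible, tamper, bar's own z axis and vertical below 0.1 rad and linear speed of each of ring_silver, ring_blue, crucible, tamper, bar below 0.02 m/s); the robot touches nothing.
It fails at once if the purple bottle is moved by more than 20 mm or tipped (distance of bottle from where it was at the start of the episode above 0.02 m or angle between bottle's own z axis and vertical above 0.4 rad).
It fails at once if the brass ring is moved by more than 20 mm or tipped (distance of ring_brass from where it was at the start of the episode above 0.02 m or angle between ring_brass's own z axis and vertical above 0.4 rad).
It also fails if it takes over 109 s, if anything falls off the work surface, if the arm or the gripper's body presses on something with over 40 N, if the wrist force passes 120 N, or if a joint passes its speed limit or range.

ROBOT

A 6-joint arm with a two-finger parallel gripper is mounted at the origin on the work surface. World frame = base frame: x ahead of the robot, y to its left, z up, the work surface at z = 0. Lengths are in m, angles in degrees, forces in N, time in s.
With the tool pointing down it reaches from about 0.35 to 0.875 m from the base axis. Payload 4.2 kg.
Tool frame: the origin (TCP) lies between the finger pads; the fingertips stand 19 mm ahead of it and the grasp point (between the pads) is the TCP; z points along the fingers, y is the line along which they close (so a half turn about z gives the same grasp; the last joint's range is limited). The gripper opens to 87 mm and grips with 3 to 60 N. Pads are 19 mm wide; open, the fingers measure 117 mm over their backs; the gripper's body (75 mm by 190 mm) begins 51 mm behind the grasp point.
Start: joints at [84.087, 22.042, 0.453, 0, -68.411, -14.817], TCP at [0.221, 0.585, 0.242] pointing down, gripper open.
Joint ranges: [-179.83, 179.83], [-69.29, 118.12], [-61.27, 80.66], [-181.25, 117.63], [-171.15, -9.14], [-177.46, 177.46]. Speed limits (degrees/s): [159.86, 159.86, 180, 180, 180, 180].

INTERFACE

Orientations are given as a 3x3 rotation matrix whose columns are the frame's x, y, z axes.
In Python, from station import r gives the robot as it stands.
- The arm moves only by the tool drive_tool, never from a script. Its argument "steps" is one flat list of numbers, 7 for each row, row after row: the turn, a rotation vector about the tool's x, y, z in rad, then the shift along the tool's x, y, z in m, then the opening, from 0 (shut) to 1 (fully open). A call has 1 to 10 rows; each row shifts and turns the commanded pose from where the row before left it, along the tool's axes as they then stand; what a row does not reach is not made up. A row lasts 1/12 s, in which the tool goes at most 41.7 mm and 7.16 degrees, less where a joint would pass 70% of its speed; a pose out of reach is approached as far as the arm can. A call is refused whole if a number of a shift passes 0.0417 or a number of a turn 0.125, either way. A call with a gripper value outside its range is refused whole. The fingers move at their own pace and stop on an object; the grip force is fixed at half the most. Time passes only in rows, so rows that do not move let the fingers close. It gives the time, the measured TCP pose, the force, the opening and the grip force at its end, in the units of the state.
- r.sense(): the state, without advancing time (a new reading comes with each control period).
- r.capture(name): name is "side" or "top"; returns the picture (400x640x3 uint8, blue, green, red); there is no depth.
- r.camera_params(name): a dict with "camera_matrix" (3x3 intrinsics, pixels), "k1" (the pictures are not rectified: a ray, as slopes to the right and down, at radius r is drawn at 1 + k1 r^2 times it, then the intrinsics apply), "extrinsics" (4x4, takes a point from world to camera coordinates). Camera axes: x right, y down, z forward; pixel columns grow to the right and rows downward; lengths in m; the calibration is good to about 2 mm. A picture is of the moment at which its call begins. camera_params takes no time and is no camera call.
- r.finish_job(): hands the job in; it is judged then, once.
The state is a dict: "time_s": time; "joints": joint angles; "joint_velocities": joint speeds; "effort": joint torques, N m; "tcp_pos": TCP position; "ee_rot": TCP orientation; "wrist_force": force on the tool from outside, world axes, zero at the start; "moment": the same for the moment, N m; "gripper_width": opening from 0.0 (shut) to 1.0 (fully open); "gripper_force": force on a finger pad.
Only numpy, scipy, OpenCV 4.12 (cv2) and the standard library are available. Lean on these libraries where they do the work, as an engineer would, in place of code of your own. Each camera call takes 0.05 s, during which the arm holds its last target. There are 200 camera calls.

## Working session

There is one attempt and no reset: what is moved stays moved. The work goes in short steps, Python scripts to look and compute and a tool call to move; the robot and the scene stay as the last step left them, time stands still between calls to the robot, and variables do not carry over. Pictures are saved under pics/ and viewed, at most 14 in all, crops included, and the job is handed in when it is done.

Besides the shell and the picture viewer there is one more tool, called after "Emit:" as name(argument=value, ...) on one line, values as JSON. drive_tool: Moves the arm, as the interface text tells. Its arguments: {"type":"object","properties":{"steps":{"type":"array"}},"required":["steps"]}

```bash
mkdir -p pics; python3 - <<'E'
from station import r
import cv2,numpy as np
for n in("top","side"):
    im=r.capture(n); cv2.imwrite(f"pics/{n}0.png",im)
    p=r.camera_params(n); print(n,np.round(p["camera_matrix"],1).tolist(),p["k1"],np.round(p["extrinsics"],4).tolist())
s=r.sense(); print(s["time_s"],s["tcp_pos"],np.round(s["ee_rot"],3).tolist(),s["gripper_width"])
E
```

```text
top [[422.4, 0.0, 321.4], [0.0, 422.4, 199.7], [0.0, 0.0, 1.0]] -0.021588962604338926 [[-0.0092, -0.9998, -0.0151, 0.0181], [-0.9824, 0.0118, -0.1866, 0.5042], [0.1868, 0.0131, -0.9823, 1.0306], [0.0, 0.0, 0.0, 1.0]]
side [[426.7, 0.0, 319.0], [0.0, 426.7, 204.2], [0.0, 0.0, 1.0]] -0.07700527902791278 [[0.9964, -0.0844, 0.0052, -0.5265], [-0.0485, -0.6204, -0.7828, 0.0603], [0.0693, 0.7797, -0.6223, 1.0171], [0.0, 0.0, 0.0, 1.0]]
0.1 [0.22103975 0.58407565 0.24058489] [[0.935, -0.354, -0.001], [-0.354, -0.935, -0.002], [0.0, 0.002, -1.0]] 1.0005022185036652
```

View pics/top0.png

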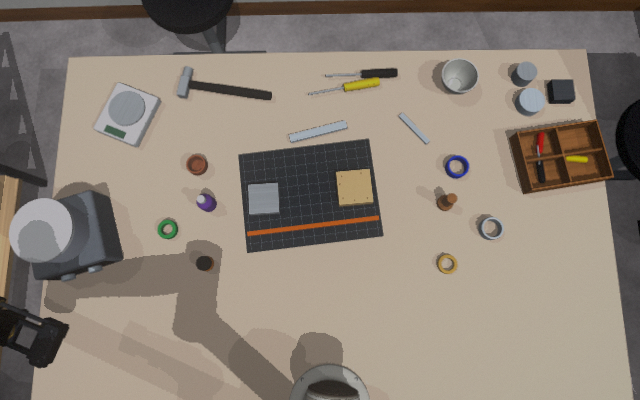

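View pics/side0.png

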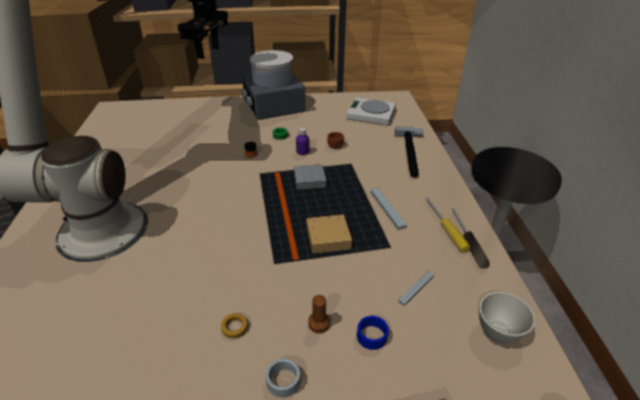

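The top view shows the mat centred near (311,195), with the block at (264,198), the brick at (354,187), and the orange line from (248,233) to (379,218).
- **Bar:** the candidates are (318,131) and (413,128). The one at (318,131) is larger and lies at the mat's far side, so it fits.
- **Silver ring:** the candidates are the open ring at (490,228) and the grey cups at (524,74) and (530,101). The ring fits.
- **Blue ring:** (457,167).
- **Crucible:** (197,165). The amber jar is at (204,263).
- **Tamper:** (446,202).
- **Leave alone:** bottle (206,202), brass ring (447,264).

I'll confirm these in enlarged crops.

```bash
python3 - <<'E'
import cv2
im=cv2.imread("pics/top0.png")
cv2.imwrite("pics/cl.png",cv2.resize(im[110:260,150:350],None,fx=4,fy=4,interpolation=cv2.INTER_CUBIC))
cv2.imwrite("pics/cr.png",cv2.resize(im[100:250,320:520],None,fx=4,fy=4,interpolation=cv2.INTER_CUBIC))
E
```

```text
(no output)
```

View pics/cl.png

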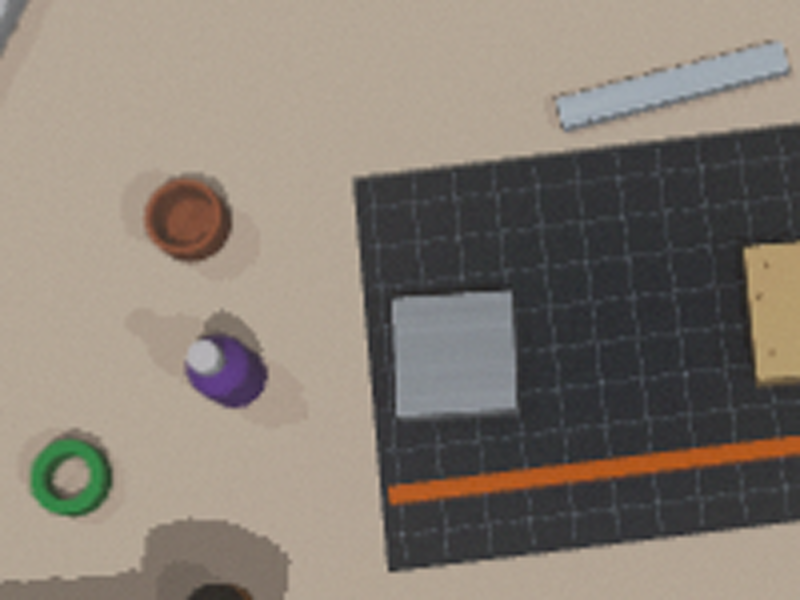

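View pics/cr.png

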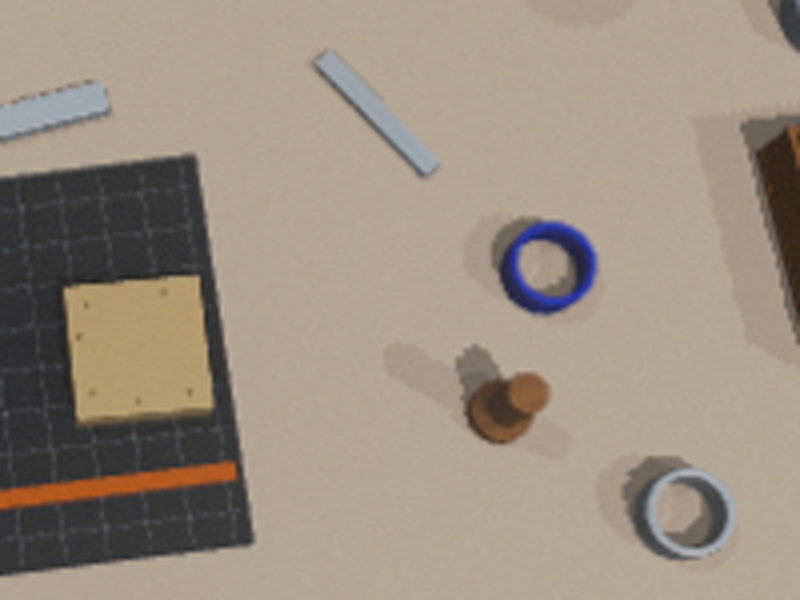

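The crops confirm the choices. The silver ring (an open ring) has its rim at (689,512) in the right crop. The blue rim is at (551,263), the tamper top at (528,393), the crucible rim at (189,217) in the left crop, and the wide bar's top face runs (562,113)–(785,57). Next I'll compute positions.

```bash
cat > h.py <<'E'
from station import r
import cv2,numpy as np
def world(name,uv,z):
    p=r.camera_params(name); K=np.array(p["camera_matrix"]);E=np.array(p["extrinsics"])
    q=(np.array(uv,float)-K[:2,2])/[K[0,0],K[1,1]]; s=q.copy()
    for _ in range(20): s=q/(1+p["k1"]*(s@s))
    R,t=E[:3,:3],E[:3,3]; d=R.T@np.r_[s,1]; c=-R.T@t
    return c+d*(z-c[2])/d[2]
def pix(name,X):
    p=r.camera_params(name); K=np.array(p["camera_matrix"]);E=np.array(p["extrinsics"])
    c=E[:3,:3]@np.array(X,float)+E[:3,3]; s=c[:2]/c[2]; s=s*(1+p["k1"]*(s@s))
    return s*[K[0,0],K[1,1]]+K[:2,2]
def crop(uv,off,k=4): return (np.array(uv)+.5)/k-.5+off
def go(x,y,z,yaw=None):
    "yaw: closing line direction deg (mod 180). Prints tool-frame shift & turn about tool z"
    s=r.sense(); R=np.array(s["ee_rot"]); p=np.array(s["tcp_pos"])
    d=R.T@(np.array([x,y,z])-p); print("t",round(s["time_s"],2),"shift now",np.round(d,4),"tcp",np.round(p,4),"j6",round(float(s["joints"][5]),1))
    cur=np.degrees(np.arctan2(R[1,1],R[0,1]))
    if yaw is not None:
        dy=(yaw-cur+90)%180-90; print("closing",round(cur,1),"turn z rad",round(-np.radians(dy),4),
          "alt",round(-np.radians(dy-np.sign(dy)*180),4))
        f=np.radians(yaw if abs(0)<1 else 0)
        a=np.radians(cur+dy); R2=np.array([[-np.sin(a)*-1,np.cos(a),0],[-np.cos(a),np.sin(a),0],[0,0,-1]])
        print("shift after turn",np.round(R2.T@(np.array([x,y,z])-p),4))
E
python3 - <<'E'
from h import *
L=[150,110];Rr=[320,100]
W=lambda uv,o,z:world("top",crop(uv,o),z)[:2]
m=np.array([W((355,178),L,.001),W((389,571),L,.001),W((253,543),Rr,.001),W((195,154),Rr,.001)])
print("mat",m.mean(0).round(4),"sides",[np.linalg.norm(m[i]-m[i-1]).round(3) for i in range(4)])
y=m[0]+m[1]-m[2]-m[3]; print("mat y-axis ang",np.degrees(np.arctan2(y[1],y[0])))
x=m[0]+m[3]-m[1]-m[2]; print("mat x-axis ang",np.degrees(np.arctan2(x[1],x[0])))
b=np.array([W(p,L,.025) for p in((391,296),(513,290),(517,411),(397,417))]);print("block",b.mean(0).round(4))
k=np.array([W(p,Rr,.03) for p in((64,288),(198,276),(213,408),(78,420))]);print("brick",k.mean(0).round(4),"mid",((b.mean(0)+k.mean(0))/2).round(4))
bar=[W((562,113),L,.012),W((785,57),L,.012)];d=bar[0]-bar[1]
print("bar",np.mean(bar,0).round(4),np.linalg.norm(d).round(3),np.degrees(np.arctan2(d[1],d[0])))
for n,p,o,z in(("silver",(689,512),Rr,.028),("blue",(551,263),Rr,.028),("cruc",(189,217),L,.036),("tamptop",(528,393),Rr,.077),("tampfoot",(500,409),Rr,.01),("bottle",(205,355),L,.08)):
    w=W(p,o,z);print(n,w.round(4),np.hypot(*w).round(3))
# side-view cross-check: predicted pixels
im=cv2.imread("pics/side0.png")
for c,X in(((0,255,0),(*W((689,512),Rr,.028),.028)),((0,255,255),(*W((551,263),Rr,.028),.028)),((0,255,0),(*W((528,393),Rr,.077),.077)),((0,255,0),(*W((189,217),L,.036),.036))): print(pix("side",X).round(1))
E
```

```text
mat [0.5293 0.0463] sides [np.float64(0.358), np.float64(0.269), np.float64(0.358), np.float64(0.269)]
mat y-axis ang 96.51397049658401
mat x-axis ang 6.3658051170271275
block [0.5152 0.1653]
brick [ 0.5417 -0.0727] mid [0.5284 0.0463]
bar [0.7021 0.0207] 0.157 103.97205163049345
silver [ 0.43   -0.4228] 0.603
blue [ 0.5957 -0.3458] 0.689
cruc [0.6067 0.3409] 0.696
tamptop [ 0.4994 -0.3102] 0.588
tampfoot [ 0.5017 -0.3111] 0.59
bottle [0.5051 0.3127] 0.594
[281.5 372.6]
[371.9 327.2]
[317.7 298.1]
[335.2 135.9]
```

Emit:
drive_tool(steps=[0,0,0,0.0373,0.0075,0.004,1,0,0,0,0.0373,0.0075,0.004,1,0,0,0,0.0373,0.0075,0.004,1,0,0,0,0.0373,0.0075,0.004,1,0,0,0,0.0373,0.0075,0.004,1,0,0,0,0.0373,0.0075,0.004,1,0,0,0,0.0373,0.0075,0.004,1,0,0,0,0.0373,0.0075,0.004,1,0,0,0,0.0373,0.0075,0.004,1,0,0,0,0.0373,0.0075,0.004,1])

```text
time_s: 0.93
tcp_pos: [0.5447, 0.3809, 0.2008]
ee_rot: [[0.935, -0.354, -0.001], [-0.354, -0.935, -0.001], [-0.001, 0.001, -1.0]]
wrist_force: [-0.4, 0.5, 0.1]
gripper_width: 1.002
gripper_force: 0.0
```

Emit:
drive_tool(steps=[0,0,0,0.0373,0.0075,0.004,1,0,0,0,0.0373,0.0075,0.004,1,0,0,0,0,0,0,1,0,0,0,0,0,0,1])

```text
time_s: 1.27
tcp_pos: [0.6091, 0.3399, 0.1917]
ee_rot: [[0.934, -0.358, -0.002], [-0.358, -0.934, -0.002], [-0.002, 0.002, -1.0]]
wrist_force: [-0.0, 0.2, 1.2]
gripper_width: 1.001
gripper_force: 0.0
```

```bash
python3 -c "
from h import *
go(.6067,.3409,.034,69.3)
print(np.round(r.sense()['ee_rot'],3).tolist())"
```

```text
t 1.27 shift now [-0.0023 -0.0005  0.1577] tcp [0.6091 0.3399 0.1917] j6 26.7
closing -111.0 turn z rad -0.0044 alt 3.1372
shift after turn [ 2.600e-03 -1.000e-04  1.577e-01]
[[0.934, -0.358, -0.002], [-0.358, -0.934, -0.002], [-0.002, 0.002, -1.0]]
```

Emit:
drive_tool(steps=[0,0,0,-0.0012,0,0.035,1,0,0,0,-0.0011,0,0.035,1,0,0,0,0,0,0.035,1,0,0,0,0,0,0.033,1,0,0,0,0,0,0.0195,1,0,0,0,0,0,0,0,0,0,0,0,0,0,0,0,0,0,0,0,0,0,0,0,0,0,0,0,0,0,0,0,0,0,0,0])

```text
time_s: 2.1
tcp_pos: [0.6066, 0.3438, 0.0385]
ee_rot: [[0.935, -0.354, 0.003], [-0.354, -0.935, 0.003], [0.002, -0.004, -1.0]]
wrist_force: [0.3, 0.6, -0.4]
gripper_width: 0.706
gripper_force: 0.0
```

```bash
sed -i 's/\[\[-np.sin(a)\*-1,np.cos(a),0\],\[-np.cos(a),np.sin(a),0\]/[[-np.sin(a),np.cos(a),0],[np.cos(a),np.sin(a),0]/; /f=np.radians/d' h.py; python3 -c "
from h import *
go(.5424,-.073,.15)"
```

```text
t 2.1 shift now [ 0.0875  0.4122 -0.1128] tcp [0.6066 0.3438 0.0385] j6 26.5
```

Emit:
drive_tool(steps=[0,0,0,0,0,0.002,0,0,0,0,0,0,0,0,0,0,0,0,0,0,0,0,0,0,0,0,0,0,0,0,0,0,0,0])

```text
validation failed for argument at $.st...
```

```bash
python3 -c "
from h import *
go(.5424,-.073,.15)"
```

```text
t 2.1 shift now [ 0.0875  0.4122 -0.1128] tcp [0.6066 0.3438 0.0385] j6 26.5
```

Emit:
drive_tool(steps=[0,0,0,0,0,0.002,0,0,0,0,0,0,0,0,0,0,0,0,0,0,0,0,0,0,0,0,0,0,0,0,0,0,0,0,0])

```text
time_s: 2.52
tcp_pos: [0.6067, 0.3436, 0.0358]
ee_rot: [[0.935, -0.353, 0.003], [-0.353, -0.935, 0.002], [0.002, -0.003, -1.0]]
wrist_force: [-0.6, 1.9, 5.9]
gripper_width: 0.593
gripper_force: 30.0
```

```bash
python3 -c "
from h import *
go(.5424,-.073,.15)"
```

```text
t 2.52 shift now [ 0.0873  0.4122 -0.1152] tcp [0.6067 0.3436 0.0358] j6 26.5
```

Emit:
drive_tool(steps=[0,0,0,0,0,-0.025,0,0,0,0,0,0,-0.04,0,0,0,0,0.004,0.02,-0.036,0,0,0,0,0.0079,0.0375,-0.014,0,0,0,0,0.0079,0.0375,0,0,0,0,0,0.0079,0.0375,0,0,0,0,0,0.0079,0.0375,0,0,0,0,0,0.0079,0.0375,0,0,0,0,0,0.0079,0.0375,0,0,0,0,0,0.0079,0.0375,0,0])

```text
time_s: 3.35
tcp_pos: [0.5598, 0.0555, 0.1485]
ee_rot: [[0.935, -0.354, -0.002], [-0.354, -0.935, -0.0], [-0.002, 0.001, -1.0]]
wrist_force: [0.1, -0.0, -0.7]
gripper_width: 0.598
gripper_force: 30.0
```

Emit:
drive_tool(steps=[0,0,0,0.0079,0.0375,0,0,0,0,0,0.0079,0.0375,0,0,0,0,0,0.0079,0.0375,0,0,0,0,0,0.0044,0.018,0,0,0,0,0,0,0,0.02,0,0,0,0,0,0,0.02,0,0,0,0,0,0,0,0])

```text
time_s: 3.93
tcp_pos: [0.5376, -0.0754, 0.1051]
ee_rot: [[0.934, -0.357, -0.01], [-0.357, -0.934, 0.0], [-0.009, 0.003, -1.0]]
wrist_force: [-1.5, -0.7, -1.1]
gripper_width: 0.597
gripper_force: 30.0
```

```bash
python3 -c "
from h import *
go(.5424,-.073,.067,69)"
```

```text
t 3.93 shift now [ 0.0039 -0.0041  0.038 ] tcp [ 0.5376 -0.0754  0.1051] j6 60.1
closing -110.9 turn z rad 0.0017 alt -3.1399
shift after turn [ 0.0036 -0.004   0.0381]
```

Emit:
drive_tool(steps=[0,0,0,0.001,-0.0015,0.015,0,0,0,0,0.001,-0.001,0.014,0,0,0,0,0,0,0,0,0,0,0,0,0,0,0])

```text
time_s: 4.27
tcp_pos: [0.5438, -0.0727, 0.08]
ee_rot: [[0.935, -0.353, -0.002], [-0.353, -0.935, -0.0], [-0.002, 0.001, -1.0]]
wrist_force: [0.1, 0.7, 0.0]
gripper_width: 0.598
gripper_force: 30.0
```

```bash
python3 -c "
from h import *
go(.5424,-.073,.067,69)"
```

```text
t 4.27 shift now [-0.0012  0.0007  0.013 ] tcp [ 0.5438 -0.0727  0.08  ] j6 60.0
closing -110.7 turn z rad 0.0053 alt -3.1363
shift after turn [-0.0012  0.0007  0.013 ]
```

Emit:
drive_tool(steps=[0,0,0,-0.001,0.0005,0.007,0,0,0,0,0,0,0.005,0,0,0,0,0,0,0,0,0,0,0,0,0,0,0])

```text
time_s: 4.6
tcp_pos: [0.5429, -0.0729, 0.0681]
ee_rot: [[0.935, -0.354, -0.0], [-0.354, -0.935, -0.0], [-0.0, 0.0, -1.0]]
wrist_force: [-0.2, 0.4, -0.2]
gripper_width: 0.599
gripper_force: 30.0
```

Emit:
drive_tool(steps=[0,0,0,0,0,0.001,1,0,0,0,0,0,0,1,0,0,0,0,0,0,1,0,0,0,0,0,-0.01,1,0,0,0,0,0,-0.03,1,0,0,0,0,0,-0.04,1,0,0,0,0,0,-0.03,1])

```text
time_s: 5.18
tcp_pos: [0.5437, -0.0731, 0.1804]
ee_rot: [[0.936, -0.353, 0.003], [-0.353, -0.936, -0.001], [0.003, -0.0, -1.0]]
wrist_force: [1.5, 0.1, 0.3]
gripper_width: 0.979
gripper_force: 0.0
```

```bash
python3 - <<'E'
from h import *
im=r.capture("side"); cv2.imwrite("pics/s1.png",cv2.resize(im[120:320,220:420],None,fx=3,fy=3,interpolation=cv2.INTER_CUBIC))
go(.43,-.4228,.12)
print((pix("side",(.5424,-.073,.066))-[220,120])*3)
E
```

```text
t 5.23 shift now [0.0122 0.3688 0.0656] tcp [ 0.5474 -0.0732  0.1871] j6 60.0
[324.35970071 289.51614035]
```

View pics/s1.png

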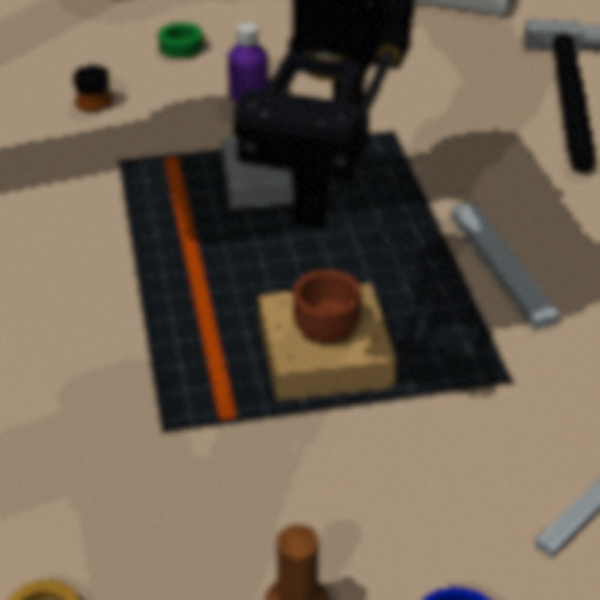

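The crucible stands on the brick, with its rim near (328,295) in the crop against a predicted (324,290). The silver ring is next.

Emit:
drive_tool(steps=[0,0,0,0.0012,0.0369,0.003,1,0,0,0,0.0012,0.0369,0.003,1,0,0,0,0.0012,0.0369,0.003,1,0,0,0,0.0012,0.0369,0.003,1,0,0,0,0.0012,0.0369,0.003,1,0,0,0,0.0012,0.0369,0.003,1,0,0,0,0.0012,0.0369,0.003,1,0,0,0,0.0012,0.0369,0.003,1,0,0,0,0.0012,0.0369,0.003,1,0,0,0,0.0012,0.0369,0.003,1])

```text
time_s: 6.07
tcp_pos: [0.4229, -0.424, 0.1478]
ee_rot: [[0.935, -0.354, 0.001], [-0.354, -0.935, -0.001], [0.001, 0.0, -1.0]]
wrist_force: [0.4, -0.1, 0.1]
gripper_width: 0.999
gripper_force: 0.0
```

Emit:
drive_tool(steps=[0,0,0,0,0,0.02,1,0,0,0,0,0,0.02,1,0,0,0,0,0,0,1,0,0,0,0,0,0,1])

```text
time_s: 6.4
tcp_pos: [0.423, -0.4222, 0.1068]
ee_rot: [[0.935, -0.354, -0.002], [-0.354, -0.935, 0.001], [-0.002, -0.0, -1.0]]
wrist_force: [-0.2, -0.1, -1.0]
gripper_width: 0.998
gripper_force: 0.0
```

```bash
python3 -c "
from h import *
go(.43,-.4228,.026,69)"
```

```text
t 6.4 shift now [ 0.0069 -0.002   0.0808] tcp [ 0.423  -0.4222  0.1068] j6 98.7
closing -110.7 turn z rad 0.0046 alt -3.137
shift after turn [ 0.0067 -0.002   0.0808]
```

Emit:
drive_tool(steps=[0,0,0,0.0034,-0.001,0.03,1,0,0,0,0.0035,-0.001,0.03,1,0,0,0,0,0,0.0205,1,0,0,0,0,0,0,1,0,0,0,0,0,0,1])

```text
time_s: 6.82
tcp_pos: [0.4315, -0.4228, 0.0274]
ee_rot: [[0.936, -0.352, -0.0], [-0.352, -0.936, -0.001], [0.0, 0.001, -1.0]]
wrist_force: [-0.2, -1.2, 0.7]
gripper_width: 0.997
gripper_force: 0.0
```

Emit:
drive_tool(steps=[0,0,0,0,0,0,0,0,0,0,0,0,0,0,0,0,0,0,0,0,0,0,0,0,0,0,0,0,0,0,0,0,0,0,0,0,0,0,0,0,0,0,0,0,0,0,0,0,0])

```text
time_s: 7.4
tcp_pos: [0.431, -0.4231, 0.0272]
ee_rot: [[0.935, -0.354, 0.0], [-0.354, -0.935, -0.001], [0.001, 0.0, -1.0]]
wrist_force: [-0.1, 0.8, 2.9]
gripper_width: 0.647
gripper_force: 30.0
```

```bash
python3 -c "
from h import *
go(.5156,.1655,.15,69)"
```

```text
t 7.4 shift now [-0.129  -0.5804 -0.1231] tcp [ 0.431  -0.4231  0.0272] j6 98.4
closing -110.7 turn z rad 0.0049 alt -3.1367
shift after turn [-0.1319 -0.5798 -0.1228]
```

Emit:
drive_tool(steps=[0,0,0,0,0,-0.025,0,0,0,0,0,0,-0.04,0,0,0,0,0,0,-0.04,0,0,0,0,-0.0043,-0.02,-0.018,0,0,0,0,-0.0086,-0.0387,0,0,0,0,0,-0.0086,-0.0387,0,0,0,0,0,-0.0086,-0.0387,0,0,0,0,0,-0.0086,-0.0387,0,0,0,0,0,-0.0086,-0.0387,0,0,0,0,0,-0.0086,-0.0387,0,0])

```text
time_s: 8.23
tcp_pos: [0.4674, -0.1654, 0.1495]
ee_rot: [[0.935, -0.354, -0.0], [-0.354, -0.935, 0.0], [-0.0, -0.0, -1.0]]
wrist_force: [0.7, 1.2, -1.1]
gripper_width: 0.649
gripper_force: 30.0
```

Emit:
drive_tool(steps=[0,0,0,-0.0086,-0.0387,0,0,0,0,0,-0.0086,-0.0387,0,0,0,0,0,-0.0086,-0.0387,0,0,0,0,0,-0.0086,-0.0387,0,0,0,0,0,-0.0086,-0.0387,0,0,0,0,0,-0.0086,-0.0387,0,0,0,0,0,-0.0086,-0.0387,0,0,0,0,0,-0.0086,-0.0387,0,0,0,0,0,-0.0043,-0.0186,0,0,0,0,0,0,0,0.03,0])

```text
time_s: 9.07
tcp_pos: [0.5205, 0.1719, 0.1244]
ee_rot: [[0.937, -0.348, 0.013], [-0.348, -0.938, 0.007], [0.01, -0.011, -1.0]]
wrist_force: [2.0, 0.9, 0.0]
gripper_width: 0.647
gripper_force: 30.0
```

Emit:
drive_tool(steps=[0,0,0,0,0,0.03,0,0,0,0,0,0,0.02,0,0,0,0,0,0,0,0,0,0,0,0,0,0,0,0,0,0,0,0,0,0])

```text
time_s: 9.48
tcp_pos: [0.5165, 0.166, 0.0707]
ee_rot: [[0.935, -0.354, 0.002], [-0.354, -0.935, 0.001], [0.002, -0.001, -1.0]]
wrist_force: [0.2, -0.2, -0.5]
gripper_width: 0.65
gripper_force: 30.0
```

```bash
python3 -c "
from h import *
go(.5156,.1655,.0525,69)"
```

```text
t 9.48 shift now [-0.0007  0.0008  0.0182] tcp [0.5165 0.166  0.0707] j6 34.3
closing -110.7 turn z rad 0.0051 alt -3.1365
shift after turn [-0.0007  0.0008  0.0182]
```

Emit:
drive_tool(steps=[0,0,0,-0.0005,0.0005,0.009,0,0,0,0,0,0,0.007,0,0,0,0,0,0,0,0,0,0,0,0,0,0.001,0,0,0,0,0,0,0,0])

```text
time_s: 9.9
tcp_pos: [0.515, 0.1653, 0.0526]
ee_rot: [[0.935, -0.354, 0.0], [-0.354, -0.935, 0.0], [0.0, -0.0, -1.0]]
wrist_force: [0.1, -0.8, -1.9]
gripper_width: 0.648
gripper_force: 30.0
```

Emit:
drive_tool(steps=[0,0,0,0,0,0.0005,1,0,0,0,0,0,0,1,0,0,0,0,0,0,1,0,0,0,0,0,-0.01,1,0,0,0,0,0,-0.03,1,0,0,0,0,0,-0.04,1,0,0,0,0,0,-0.03,1,0,0,0,0,0,0,1])

```text
time_s: 10.57
tcp_pos: [0.5189, 0.1673, 0.1701]
ee_rot: [[0.936, -0.352, 0.014], [-0.352, -0.936, 0.007], [0.011, -0.011, -1.0]]
wrist_force: [0.7, 0.5, 0.1]
gripper_width: 0.995
gripper_force: 0.0
```

```bash
python3 -c "
from h import *
go(.5957,-.3458,.15,69)"
```

```text
t 10.57 shift now [0.2524 0.4533 0.0178] tcp [0.5189 0.1673 0.1701] j6 34.3
closing -110.6 turn z rad 0.0066 alt -3.135
shift after turn [0.2556 0.4515 0.0201]
```

Emit:
drive_tool(steps=[0,0,0,0.0183,0.0321,0,1,0,0,0,0.0183,0.0321,0,1,0,0,0,0.0183,0.0321,0,1,0,0,0,0.0183,0.0321,0,1,0,0,0,0.0183,0.0321,0,1,0,0,0,0.0183,0.0321,0,1,0,0,0,0.0183,0.0321,0,1,0,0,0,0.0183,0.0321,0,1,0,0,0,0.0183,0.0321,0,1,0,0,0,0.0183,0.0321,0,1])

```text
time_s: 11.4
tcp_pos: [0.5725, -0.2015, 0.1629]
ee_rot: [[0.935, -0.354, 0.001], [-0.354, -0.935, -0.0], [0.001, -0.0, -1.0]]
wrist_force: [0.2, 0.5, -0.1]
gripper_width: 1.001
gripper_force: 0.0
```

Emit:
drive_tool(steps=[0,0,0,0.0183,0.0321,0,1,0,0,0,0.0183,0.0321,0,1,0,0,0,0.0183,0.0321,0.01,1,0,0,0,0.0183,0.0321,0.03,1,0,0,0,0,0,0.01,1,0,0,0,0,0,0,1,0,0,0,0,0,0,1])

```text
time_s: 11.98
tcp_pos: [0.5943, -0.3411, 0.1154]
ee_rot: [[0.935, -0.354, -0.002], [-0.354, -0.935, 0.0], [-0.002, 0.0, -1.0]]
wrist_force: [0.5, -0.5, 1.3]
gripper_width: 0.998
gripper_force: 0.0
```

```bash
python3 - <<'E'
from h import *
im=r.capture("top"); cv2.imwrite("pics/t2.png",cv2.resize(im[150:250,230:390],None,fx=5,fy=5,interpolation=cv2.INTER_CUBIC))
go(.5957,-.3458,.0265,69)
for X in((.5156,.1655,.025),(.5156,.1655,.053),(.5424,-.073,.066)): print(((pix("top",X)-[230,150])*5+2).round(0))
E
```

```text
t 12.03 shift now [0.0023 0.0045 0.0903] tcp [ 0.5951 -0.3408  0.1168] j6 85.6
closing -110.7 turn z rad 0.0056 alt -3.1359
shift after turn [0.0024 0.0045 0.0903]
[168. 241.]
[159. 230.]
[628. 168.]
```

View pics/t2.png

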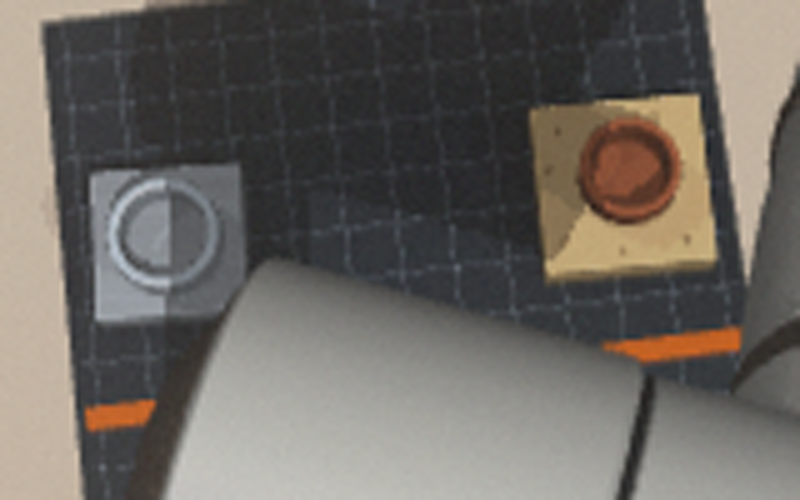

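Top crop: the silver ring's rim centre is about (163,231) (predicted (159,230)) and the crucible about (630,170) (predicted (628,168)). Both are within 2 mm. The blue ring is next.

Emit:
drive_tool(steps=[0,0,0,0.001,0.0022,0.035,1,0,0,0,0.001,0.002,0.033,1,0,0,0,0,0,0.021,1,0,0,0,0,0,0,1,0,0,0,0,0,0,1])

```text
time_s: 12.45
tcp_pos: [0.5958, -0.3449, 0.0278]
ee_rot: [[0.936, -0.352, 0.0], [-0.352, -0.936, -0.001], [0.0, 0.001, -1.0]]
wrist_force: [0.1, -0.0, 0.9]
gripper_width: 1.004
gripper_force: 0.0
```

Emit:
drive_tool(steps=[0,0,0,0,0,0,0,0,0,0,0,0,0,0,0,0,0,0,0,0,0,0,0,0,0,0,0,0,0,0,0,0,0,0,0,0,0,0,0,0,0,0,0,0,0,0,0,0,0])

```text
time_s: 13.03
tcp_pos: [0.5954, -0.3459, 0.0275]
ee_rot: [[0.935, -0.354, 0.001], [-0.354, -0.935, -0.0], [0.001, 0.0, -1.0]]
wrist_force: [-0.6, 0.8, 3.5]
gripper_width: 0.654
gripper_force: 29.8
```

```bash
python3 -c "
from h import *
go(.515,.164,.17,69)"
```

```text
t 13.03 shift now [-0.2555 -0.4485 -0.1427] tcp [ 0.5954 -0.3459  0.0275] j6 86.0
closing -110.7 turn z rad 0.0049 alt -3.1367
shift after turn [-0.2578 -0.4472 -0.1425]
```

Emit:
drive_tool(steps=[0,0,0,0,0,-0.025,0,0,0,0,0,0,-0.04,0,0,0,0,0,0,-0.04,0,0,0,0,-0.009,-0.016,-0.0375,0,0,0,0,-0.0182,-0.032,0,0,0,0,0,-0.0182,-0.032,0,0,0,0,0,-0.0182,-0.032,0,0,0,0,0,-0.0182,-0.032,0,0,0,0,0,-0.0182,-0.032,0,0,0,0,0,-0.0182,-0.032,0,0])

```text
time_s: 13.87
tcp_pos: [0.5573, -0.1079, 0.1689]
ee_rot: [[0.935, -0.355, -0.001], [-0.355, -0.935, 0.0], [-0.001, 0.0, -1.0]]
wrist_force: [0.1, 0.4, -0.9]
gripper_width: 0.654
gripper_force: 29.7
```

Emit:
drive_tool(steps=[0,0,0,-0.0182,-0.032,0,0,0,0,0,-0.0182,-0.032,0,0,0,0,0,-0.0182,-0.032,0,0,0,0,0,-0.0182,-0.032,0,0,0,0,0,-0.0182,-0.032,0,0,0,0,0,-0.0182,-0.032,0,0,0,0,0,-0.0182,-0.032,0,0,0,0,0,-0.01,-0.0168,0,0,0,0,0,0,0,0.03,0,0,0,0,0,0,0.03,0])

```text
time_s: 14.7
tcp_pos: [0.5158, 0.1669, 0.1102]
ee_rot: [[0.936, -0.351, 0.005], [-0.351, -0.936, 0.003], [0.003, -0.005, -1.0]]
wrist_force: [-0.1, 0.2, -1.6]
gripper_width: 0.654
gripper_force: 29.8
```

Emit:
drive_tool(steps=[0,0,0,0,0,0.01,0,0,0,0,0,0,0,0,0,0,0,0,0,0,0,0,0,0,0,0,0,0])

```text
time_s: 15.03
tcp_pos: [0.5162, 0.1646, 0.1007]
ee_rot: [[0.935, -0.354, 0.003], [-0.354, -0.935, 0.001], [0.002, -0.002, -1.0]]
wrist_force: [-0.7, 0.2, -0.1]
gripper_width: 0.653
gripper_force: 29.8
```

```bash
python3 - <<'E'
from h import *
go(.515,.164,.081,69)
im=r.capture("side"); cv2.imwrite("pics/s3.png",cv2.resize(im[130:230,260:360],None,fx=6,fy=6,interpolation=cv2.INTER_CUBIC))
for X in((.515,.164,.053),): print(((pix("side",X)-[260,130])*6+2.5).round(0))
E
```

```text
t 15.03 shift now [-0.0009  0.0011  0.0197] tcp [0.5162 0.1646 0.1007] j6 34.4
closing -110.7 turn z rad 0.0046 alt -3.137
shift after turn [-0.0009  0.001   0.0197]
[296. 207.]
```

View pics/s3.png

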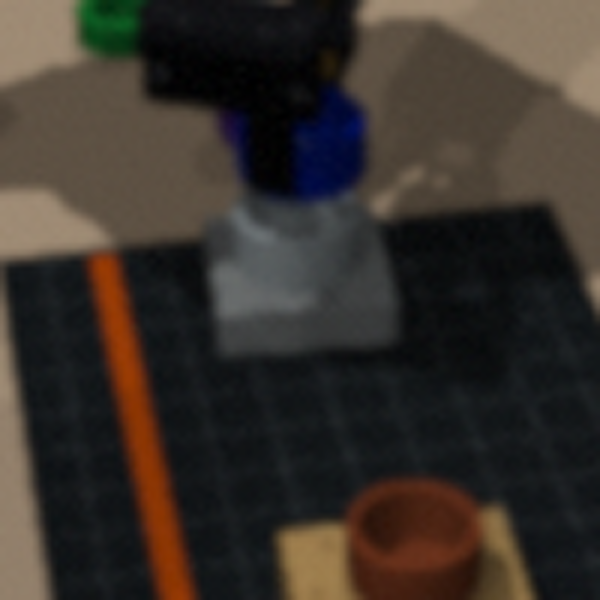

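The side crop shows the blue ring (columns 238–367) directly over the silver ring, which sits on the block. Lowering it now.

Emit:
drive_tool(steps=[0,0,0,-0.0008,0.0008,0.009,0,0,0,0,0,0,0.007,0,0,0,0,0,0,0.002,0,0,0,0,0,0,0.001,0,0,0,0,0,0,0,0])

```text
time_s: 15.5
tcp_pos: [0.5134, 0.1635, 0.0805]
ee_rot: [[0.935, -0.354, -0.001], [-0.354, -0.935, -0.001], [-0.001, 0.001, -1.0]]
wrist_force: [-2.6, -0.9, 4.3]
gripper_width: 0.652
gripper_force: 29.8
```

Emit:
drive_tool(steps=[0,0,0,0,0,0.0005,1,0,0,0,0,0,0,1,0,0,0,0,0,0,1,0,0,0,0,0,-0.01,1,0,0,0,0,0,-0.03,1,0,0,0,0,0,-0.04,1,0,0,0,0,0,-0.03,1,0,0,0,0,0,0,1])

```text
time_s: 16.17
tcp_pos: [0.5179, 0.1658, 0.1977]
ee_rot: [[0.936, -0.352, 0.014], [-0.352, -0.936, 0.006], [0.011, -0.011, -1.0]]
wrist_force: [-0.1, 0.1, -0.8]
gripper_width: 0.993
gripper_force: 0.0
```

```bash
python3 -c "
from h import *
go(.702,.0207,.15,14)"
```

```text
t 16.17 shift now [0.2229 0.0714 0.0493] tcp [0.5179 0.1658 0.1977] j6 34.3
closing -110.6 turn z rad 0.9664 alt -2.1752
shift after turn [ 0.1853 -0.1435  0.0477]
```

Emit:
drive_tool(steps=[0,0,0.1208,0,0,0,1,0,0,0.1208,0,0,0,1,0,0,0.1208,0,0,0,1,0,0,0.1208,0,0,0,1,0,0,0.1208,0,0,0,1,0,0,0.1208,0,0,0,1,0,0,0.1208,0,0,0,1,0,0,0.1208,0,0,0,1])

```text
time_s: 16.83
tcp_pos: [0.514, 0.164, 0.1902]
ee_rot: [[0.234, -0.972, 0.001], [-0.972, -0.234, 0.0], [-0.0, -0.001, -1.0]]
wrist_force: [-1.0, -0.1, -0.2]
gripper_width: 1.003
gripper_force: 0.0
```

Emit:
drive_tool(steps=[0,0,0,0.0305,-0.0246,0.006,1,0,0,0,0.0305,-0.0246,0.006,1,0,0,0,0.0305,-0.0246,0.006,1,0,0,0,0.0305,-0.0246,0.006,1,0,0,0,0.0305,-0.0246,0.006,1,0,0,0,0.0305,-0.0246,0.006,1,0,0,0,0,0,0,1,0,0,0,0,0,0,1,0,0,0,0,0,0,1])

```text
time_s: 17.58
tcp_pos: [0.7009, 0.0216, 0.1534]
ee_rot: [[0.24, -0.971, -0.001], [-0.971, -0.24, -0.0], [-0.0, 0.001, -1.0]]
wrist_force: [-0.8, 0.5, 0.2]
gripper_width: 0.998
gripper_force: 0.0
```

```bash
python3 -c "
from h import *
go(.702,.0207,.022,14)
im=r.capture('top'); cv2.imwrite('pics/t4.png',cv2.resize(im[110:250,230:390],None,fx=4,fy=4,interpolation=cv2.INTER_CUBIC))
for X in((.514,.164,.081),): print(((pix('top',X)-[230,110])*4+1.5).round(0))"
```

```text
t 17.58 shift now [ 0.0012 -0.001   0.1314] tcp [0.7009 0.0216 0.1534] j6 -1.1
closing -166.1 turn z rad -0.0023 alt 3.1393
shift after turn [ 0.0012 -0.0009  0.1314]
[123. 338.]
```

View pics/t4.png

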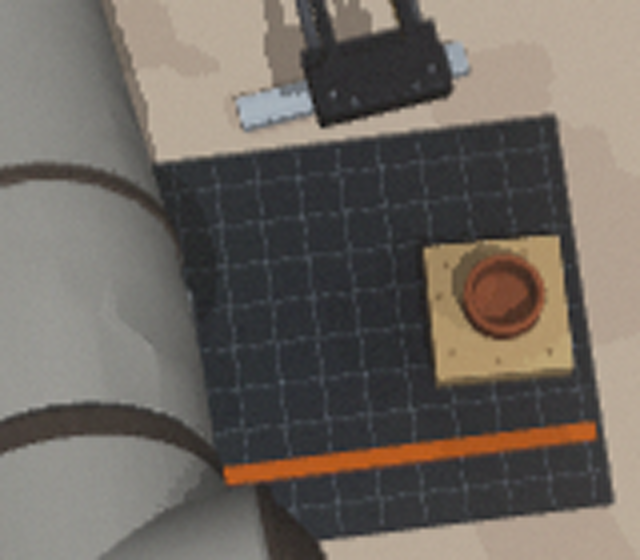

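The gripper sits over the bar (ends at (237,110) and (468,60)), aligned with it. The arm hides the ring stack, so I'll check that later.

Emit:
drive_tool(steps=[0,0,0,0.001,-0.001,0.035,1,0,0,0,0,0,0.035,0.8,0,0,0,0,0,0.03,0.6,0,0,0,0,0,0.02,0.5,0,0,0,0,0,0.01,0.5,0,0,0,0,0,0,0.5,0,0,0,0,0,0,0.5])

```text
time_s: 18.22
tcp_pos: [0.7028, 0.0219, 0.0251]
ee_rot: [[0.242, -0.97, 0.002], [-0.97, -0.242, -0.0], [0.001, -0.002, -1.0]]
wrist_force: [0.2, 0.3, 0.3]
gripper_width: 0.634
gripper_force: 0.0
```

Emit:
drive_tool(steps=[0,0,0,0,0,0,0,0,0,0,0,0,0,0,0,0,0,0,0,0,0,0,0,0,0,0,0,0,0,0,0,0,0,0,0,0,0,0,0,0,0,0,0,0,0,0,0,0,0])

```text
time_s: 18.8
tcp_pos: [0.7035, 0.0212, 0.0248]
ee_rot: [[0.241, -0.971, 0.003], [-0.971, -0.241, 0.0], [0.0, -0.003, -1.0]]
wrist_force: [0.8, 1.0, 3.3]
gripper_width: 0.248
gripper_force: 30.0
```

```bash
python3 -c "
from h import *
go(.4445,.0365,.14,6.4)"
```

```text
t 18.8 shift now [-0.0771  0.2474 -0.1159] tcp [0.7035 0.0212 0.0248] j6 -1.0
closing -166.1 turn z rad 0.1314 alt -3.0102
shift after turn [-0.044   0.2557 -0.1152]
```

Emit:
drive_tool(steps=[0,0,0,0,0,-0.02,0,0,0,0,0,0,-0.035,0,0,0,0.0657,0,0,-0.04,0,0,0,0.0657,0,0,-0.03,0,0,0,0,-0.0062,0.0365,0,0,0,0,0,-0.0063,0.0365,0,0,0,0,0,-0.0063,0.0365,0,0,0,0,0,-0.0063,0.0365,0,0,0,0,0,-0.0063,0.0365,0,0,0,0,0,-0.0063,0.0365,0,0])

```text
time_s: 19.63
tcp_pos: [0.4774, 0.0336, 0.1475]
ee_rot: [[0.11, -0.994, -0.003], [-0.994, -0.11, -0.001], [0.0, 0.003, -1.0]]
wrist_force: [-0.0, -0.2, -1.3]
gripper_width: 0.249
gripper_force: 30.0
```

Emit:
drive_tool(steps=[0,0,0,-0.0063,0.0365,0,0,0,0,0,0,0,0.03,0,0,0,0,0,0,0.03,0,0,0,0,0,0,0.02,0,0,0,0,0,0,0,0,0,0,0,0,0,0,0,0,0,0,0,0,0,0])

```text
time_s: 20.22
tcp_pos: [0.4442, 0.0365, 0.0693]
ee_rot: [[0.111, -0.994, 0.001], [-0.994, -0.111, 0.0], [0.0, -0.001, -1.0]]
wrist_force: [-0.7, -0.2, -2.0]
gripper_width: 0.251
gripper_force: 30.0
```

```bash
python3 -c "
from h import *
go(.4445,.0365,.026,6.4)"
```

```text
t 20.22 shift now [ 0.0001 -0.0003  0.0433] tcp [0.4442 0.0365 0.0693] j6 -19.4
closing -173.6 turn z rad -0.0003 alt 3.1413
shift after turn [ 0.0001 -0.0003  0.0433]
```

Emit:
drive_tool(steps=[0,0,0,0,0,0.02,0,0,0,0,0,0,0.015,0,0,0,0,0,0,0.006,0,0,0,0,0,0,0.001,0,0,0,0,0,0,0.001,0,0,0,0,0,0,0,0])

```text
time_s: 20.72
tcp_pos: [0.4444, 0.0367, 0.0265]
ee_rot: [[0.111, -0.994, 0.002], [-0.994, -0.111, 0.001], [-0.0, -0.002, -1.0]]
wrist_force: [-0.0, 0.4, -2.4]
gripper_width: 0.248
gripper_force: 30.0
```

Emit:
drive_tool(steps=[0,0,0,0,0,0,1,0,0,0,0,0,0,1,0,0,0,0,0,0,1,0,0,0,0,0,-0.01,0.6,0,0,0,0,0,-0.03,0.6,0,0,0,0,0,-0.04,0.6,0,0,0,0,0,-0.04,0.6,0,0,0,0,0,-0.03,0.6,0,0,0,0,0,0,0.6])

```text
time_s: 21.47
tcp_pos: [0.4476, 0.0377, 0.1828]
ee_rot: [[0.113, -0.994, 0.015], [-0.994, -0.113, 0.005], [-0.003, -0.015, -1.0]]
wrist_force: [0.7, -0.4, -0.2]
gripper_width: 0.598
gripper_force: 0.0
```

```bash
python3 -c "
from h import *
go(.5005,-.3105,.16,6.4)"
```

```text
t 21.47 shift now [ 0.352  -0.013   0.0219] tcp [0.4476 0.0377 0.1828] j6 -19.4
closing -173.5 turn z rad 0.0012 alt -3.1404
shift after turn [ 0.3519 -0.0137  0.0228]
```

Emit:
drive_tool(steps=[0,0,0,0.039,-0.0019,0,0.6,0,0,0,0.039,-0.0019,0,0.6,0,0,0,0.039,-0.0019,0,0.6,0,0,0,0.039,-0.0019,0,0.6,0,0,0,0.039,-0.0019,0,0.6,0,0,0,0.039,-0.0019,0,0.6,0,0,0,0.039,-0.0019,0,0.6,0,0,0,0.039,-0.0019,0,0.6,0,0,0,0.039,-0.0019,0,0.8])

```text
time_s: 22.22
tcp_pos: [0.4994, -0.3125, 0.1758]
ee_rot: [[0.111, -0.994, 0.0], [-0.994, -0.111, -0.0], [0.0, -0.0, -1.0]]
wrist_force: [0.4, 0.6, 0.4]
gripper_width: 0.625
gripper_force: 0.0
```

Emit:
drive_tool(steps=[0,0,0,0,0,0.03,0.8,0,0,0,0,0,0,0.8,0,0,0,0,0,0,0.8,0,0,0,0,0,0,0.8])

```text
time_s: 22.55
tcp_pos: [0.4996, -0.3101, 0.1464]
ee_rot: [[0.112, -0.994, 0.0], [-0.994, -0.112, -0.001], [0.001, 0.0, -1.0]]
wrist_force: [0.2, 0.7, -0.7]
gripper_width: 0.79
gripper_force: 0.0
```

```bash
python3 -c "
from h import *
go(.5005,-.3105,.052)
im=r.capture('top'); cv2.imwrite('pics/t5.png',cv2.resize(im[140:250,230:390],None,fx=5,fy=5,interpolation=cv2.INTER_CUBIC))
for X in((.514,.164,.081),(.4445,.0365,.013)): print(((pix('top',X)-[230,140])*5+2).round(0))"
```

```text
t 22.55 shift now [ 0.0004 -0.0008  0.0944] tcp [ 0.4996 -0.3101  0.1464] j6 22.5
[154. 272.]
[416. 426.]
```

View pics/t5.png

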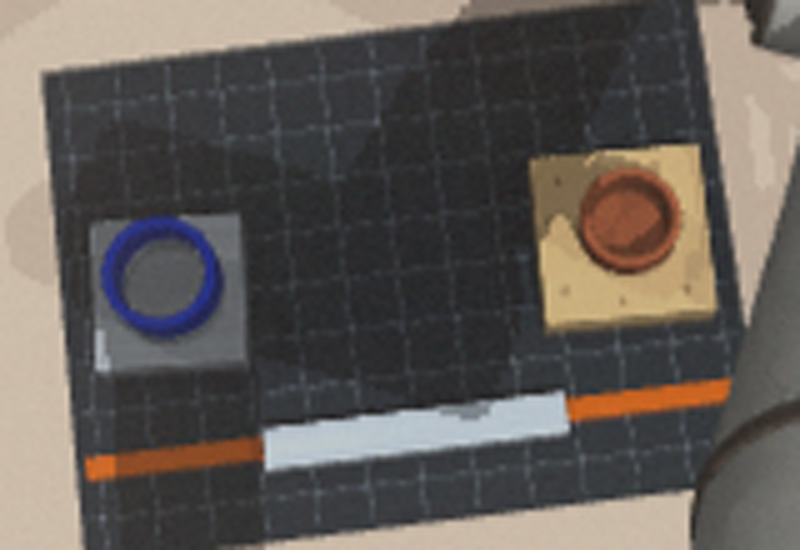

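The bar covers the orange line, and the crucible is fine. The blue ring's top centre is about (162,276) against a predicted (154,272), so it may be off the silver ring by a few mm. I'll check that up close.

```bash
python3 - <<'E'
from h import *
im=r.capture("side"); cv2.imwrite("pics/side6.png",im)
a=cv2.resize(im[155:205,280:340],None,fx=6.6,fy=6.6,interpolation=cv2.INTER_CUBIC)
t=cv2.imread("pics/t2.png")[150:340,70:260]; t=cv2.resize(t,(396,396),interpolation=cv2.INTER_CUBIC)
t=cv2.convertScaleAbs(t,alpha=1.3)
a=cv2.convertScaleAbs(a,alpha=1.6)
h=max(a.shape[0],t.shape[0]); a=cv2.copyMakeBorder(a,0,h-a.shape[0],0,0,0);t=cv2.copyMakeBorder(t,0,h-t.shape[0],0,0,0)
cv2.imwrite("pics/z6.png",np.hstack([a,t])); print(a.shape,t.shape)
tb=cv2.imread("pics/t5.png").astype(int); m=((tb[...,0]-tb[...,2]>60)).astype(np.uint8)
c=max(cv2.findContours(m,0,1)[0],key=cv2.contourArea); print("blue top",cv2.fitEllipse(c))
hol=[x for x in cv2.findContours(m,cv2.RETR_CCOMP,1)[0]]; print([cv2.fitEllipse(x) for x in hol if len(x)>100])
for X in((.515,.165,.053),(.515,.165,.081)):
  for n in("top","side"): print(X,n,pix(n,X).round(2))
E
```

```text
(396, 396, 3) (396, 396, 3)
blue top ((158.96620178222656, 273.0891418457031), (109.86457061767578, 112.39508056640625), 70.95467376708984)
[((158.96620178222656, 273.0891418457031), (109.86457061767578, 112.39508056640625), 70.95467376708984), ((158.57691955566406, 272.9320983886719), (91.73643493652344, 95.52912902832031), 59.64336395263672)]
(0.515, 0.165, 0.053) top [261.68 195.89]
(0.515, 0.165, 0.053) side [308.97 163.89]
(0.515, 0.165, 0.081) top [259.95 193.69]
(0.515, 0.165, 0.081) side [308.87 155.02]
```

View pics/z6.png

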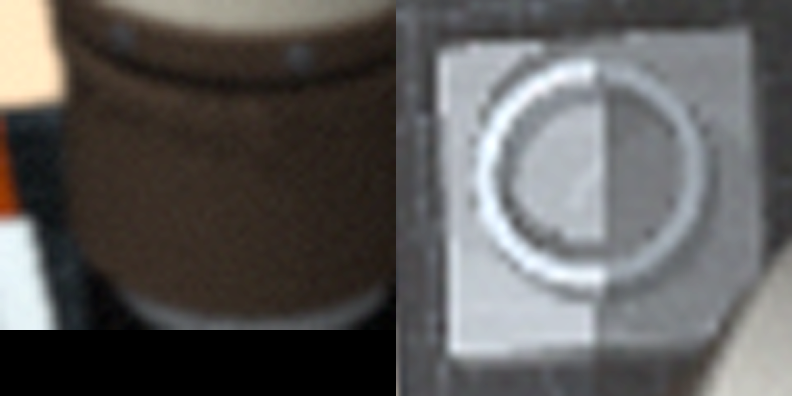

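```bash
python3 - <<'E'
from h import *
from scipy.ndimage import map_coordinates,gaussian_filter
from scipy.optimize import minimize
def fit(f,off,c0,z):
    g=np.log(cv2.imread(f).astype(float).sum(2)+10)
    if 't5' in f: q=cv2.imread(f).astype(float); g=(q[...,0]-q[...,2])/60
    g=gaussian_filter(g,1.5); th=np.linspace(0,2*np.pi,180)
    def S(X,rad):
        P=np.array([(pix("top",(X[0]+rad*np.cos(a),X[1]+rad*np.sin(a),z))-off)*5+2 for a in th]); return map_coordinates(g,P.T[::-1],order=1)
    cost=lambda v:-np.mean(np.clip(S(v,.026)-S(v,.0205),-.3,.5)+np.clip(S(v,.026)-S(v,.0312),-.3,.5))
    best=min((minimize(cost,np.array(c0)+d,method="Nelder-Mead",options=dict(initial_simplex=np.array(c0)+d+[[0,0],[.003,0],[0,.003]],maxiter=50)) for d in([0,0],[.003,-.002],[-.003,.002])),key=lambda o:o.fun)
    return best.x.round(4),round(best.fun,3)
print("silver",fit("pics/t2.png",np.array([230,150]),[.515,.165],.053))
print("blue",fit("pics/t5.png",np.array([230,140]),[.515,.165],.081))
E
```

```text
Traceback (most recent call last):
  File "h.py", line 10, in pix
    p=r.camera_params(name); K=np.array(p["camera_matrix"]);E=np.array(p["extrinsics"])
ValueError: time passes only in moves, steps and waits
```

```bash
cat > fit.py <<'E'
from h import *
import h
from scipy.ndimage import map_coordinates,gaussian_filter
P0={n:r.camera_params(n) for n in("top","side")}
class C: camera_params=staticmethod(lambda n:P0[n])
h.r=C
th=np.linspace(0,2*np.pi,120)
def fit(f,off,z,cam="top",k=5):
    q=cv2.imread(f).astype(float); g=np.log(q.sum(2)+10)
    if 't5' in f: g=(q[...,0]-q[...,2])/60
    g=gaussian_filter(g,1.5)
    S=lambda x,y,rad:map_coordinates(g,(np.array([(pix(cam,(x+rad*np.cos(a),y+rad*np.sin(a),z))-off)*k+2 for a in th])).T[::-1],order=1,mode='nearest')
    best=[]
    for x in np.arange(.508,.5225,.001):
        for y in np.arange(.157,.172,.001):
            m=S(x,y,.026); best.append((np.mean(np.clip(m-S(x,y,.0205),-.3,.5)+np.clip(m-S(x,y,.0312),-.3,.5)),x,y))
    best.sort(); return np.round(best[-6:],4).tolist()
print("silver",fit("pics/t2.png",np.array([230,150]),.053))
print("blue",fit("pics/t5.png",np.array([230,140]),.081))
E
python3 fit.py
```

```text
silver [[0.7077, 0.515, 0.165], [0.7092, 0.514, 0.163], [0.7168, 0.515, 0.163], [0.7215, 0.514, 0.165], [0.7523, 0.514, 0.164], [0.755, 0.515, 0.164]]
blue [[0.9998, 0.513, 0.16], [1.0, 0.513, 0.161], [1.0, 0.513, 0.162], [1.0, 0.514, 0.16], [1.0, 0.514, 0.161], [1.0, 0.514, 0.162]]
```

The blue ring sits about 2.5 mm off the silver one, which is inside tolerance. After the tamper I'll square both by squeezing them together. Grasping the tamper now.

Emit:
drive_tool(steps=[0,0,0,0.0004,-0.0008,0.035,0.8,0,0,0,0,0,0.035,0.6,0,0,0,0,0,0.024,0.5,0,0,0,0,0,0,0.4,0,0,0,0,0,0,0,0,0,0,0,0,0,0,0,0,0,0,0,0,0,0,0,0,0,0,0,0,0,0,0,0,0,0,0,0,0,0,0,0,0,0])

```text
time_s: 23.48
tcp_pos: [0.5015, -0.3112, 0.0534]
ee_rot: [[0.111, -0.994, 0.003], [-0.994, -0.111, -0.001], [0.002, -0.003, -1.0]]
wrist_force: [0.7, 1.0, 6.2]
gripper_width: 0.289
gripper_force: 29.9
```

Emit:
drive_tool(steps=[0,0,0,0,0,0,0,0,0,0,0,0,0,0])

```text
time_s: 23.65
tcp_pos: [0.5015, -0.3112, 0.0534]
ee_rot: [[0.112, -0.994, 0.003], [-0.994, -0.112, -0.001], [0.002, -0.003, -1.0]]
wrist_force: [0.3, 1.9, 7.1]
gripper_width: 0.286
gripper_force: 29.9
```

```bash
python3 -c "
from h import *
go(.529,.0463,.18)"
```

```text
t 23.65 shift now [-0.352  -0.0676 -0.127 ] tcp [ 0.5015 -0.3112  0.0534] j6 22.5
```

Emit:
drive_tool(steps=[0,0,0,0,0,-0.022,0,0,0,0,0,0,-0.035,0,0,0,0,0,0,-0.035,0,0,0,0,0,0,-0.034,0,0,0,0,-0.0391,-0.0075,0,0,0,0,0,-0.0391,-0.0075,0,0,0,0,0,-0.0391,-0.0075,0,0,0,0,0,-0.0391,-0.0075,0,0,0,0,0,-0.0391,-0.0075,0,0,0,0,0,-0.0391,-0.0075,0,0])

```text
time_s: 24.48
tcp_pos: [0.5183, -0.071, 0.1776]
ee_rot: [[0.11, -0.994, -0.0], [-0.994, -0.11, 0.0], [-0.0, 0.0, -1.0]]
wrist_force: [0.5, 0.2, -1.3]
gripper_width: 0.296
gripper_force: 29.9
```

Emit:
drive_tool(steps=[0,0,0,-0.0391,-0.0075,0,0,0,0,0,-0.0391,-0.0075,0,0,0,0,0,-0.0391,-0.0075,0,0,0,0,0,0,0,0.03,0,0,0,0,0,0,0.03,0,0,0,0,0,0,0.03,0,0,0,0,0,0,0.015,0,0,0,0,0,0,0,0,0,0,0,0,0,0,0,0,0,0,0,0,0,0])

```text
time_s: 25.32
tcp_pos: [0.5293, 0.0466, 0.0739]
ee_rot: [[0.111, -0.994, 0.002], [-0.994, -0.111, 0.0], [-0.0, -0.002, -1.0]]
wrist_force: [-0.3, -0.4, -0.4]
gripper_width: 0.292
gripper_force: 29.9
```

```bash
python3 -c "
from h import *
go(.529,.0463,.0545,6.4)"
```

```text
t 25.32 shift now [0.0002 0.0004 0.0194] tcp [0.5293 0.0466 0.0739] j6 -16.2
closing -173.6 turn z rad -0.0003 alt 3.1413
shift after turn [0.0002 0.0004 0.0194]
```

Emit:
drive_tool(steps=[0,0,0,0,0,0.009,0,0,0,0,0,0,0.007,0,0,0,0,0,0,0.002,0,0,0,0,0,0,0.001,0,0,0,0,0,0,0,0,0,0,0,0,0,0,0])

```text
time_s: 25.82
tcp_pos: [0.5286, 0.0464, 0.0539]
ee_rot: [[0.111, -0.994, 0.0], [-0.994, -0.111, 0.0], [-0.0, -0.001, -1.0]]
wrist_force: [-0.1, -0.5, -0.0]
gripper_width: 0.287
gripper_force: 29.9
```

Emit:
drive_tool(steps=[0,0,0,0,0,0,1,0,0,0,0,0,0,1,0,0,0,0,0,0,1,0,0,0,0,0,-0.02,1,0,0,0,0,0,-0.035,1,0,0,0,0,0,-0.035,1,0,0,0,0,0,-0.035,1])

```text
time_s: 26.4
tcp_pos: [0.5281, 0.0462, 0.1802]
ee_rot: [[0.111, -0.994, -0.0], [-0.994, -0.111, -0.0], [0.0, 0.001, -1.0]]
wrist_force: [0.3, 0.4, -1.0]
gripper_width: 0.736
gripper_force: 0.0
```

Emit:
drive_tool(steps=[0,0,-0.117,0,0,0,1,0,0,-0.117,0,0,0,1,0,0,-0.117,0,0,0,1,0,0,-0.117,0,0,0,1,0,0,-0.117,0,0,0,1,0,0,-0.117,0,0,0,1,0,0,-0.117,0,0,0,1,0,0,-0.117,0,0,0,1,0,0,0,0,0,0,1])

```text
time_s: 27.15
tcp_pos: [0.5284, 0.0464, 0.1789]
ee_rot: [[0.867, -0.498, 0.0], [-0.498, -0.867, 0.0], [0.0, -0.0, -1.0]]
wrist_force: [-0.2, 0.0, -0.1]
gripper_width: 1.0
gripper_force: 0.0
```

```bash
python3 -c "
from h import *
go(.5146,.165,.16,60)"
```

```text
t 27.15 shift now [-0.071  -0.096   0.0189] tcp [0.5284 0.0464 0.1789] j6 37.6
closing -119.9 turn z rad 0.002 alt -3.1396
shift after turn [-0.0712 -0.0958  0.0189]
```

Emit:
drive_tool(steps=[0,0,0,-0.0237,-0.032,0.006,1,0,0,0,-0.0237,-0.032,0.006,1,0,0,0,-0.0237,-0.032,0.006,1,0,0,0,0,0,0.01,1,0,0,0,0,0,0,1,0,0,0,0,0,0,1])

```text
time_s: 27.65
tcp_pos: [0.5143, 0.165, 0.1503]
ee_rot: [[0.865, -0.501, -0.001], [-0.501, -0.865, -0.001], [-0.001, 0.002, -1.0]]
wrist_force: [0.0, 0.5, 0.4]
gripper_width: 0.998
gripper_force: 0.0
```

```bash
python3 -c "
from h import *
go(.5146,.165,.055,60)
im=r.capture('top'); cv2.imwrite('pics/t7.png',cv2.resize(im[140:250,230:390],None,fx=4,fy=4,interpolation=cv2.INTER_CUBIC))
for X in((.529,.0463,.077),): print(((pix('top',X)-[230,140])*4+1.5).round(0))"
```

```text
t 27.65 shift now [ 0.0003 -0.0003  0.0953] tcp [0.5143 0.165  0.1503] j6 24.9
closing -120.1 turn z rad -0.0011 alt 3.1405
shift after turn [ 0.0003 -0.0001  0.0953]
[312. 193.]
```

View pics/t7.png

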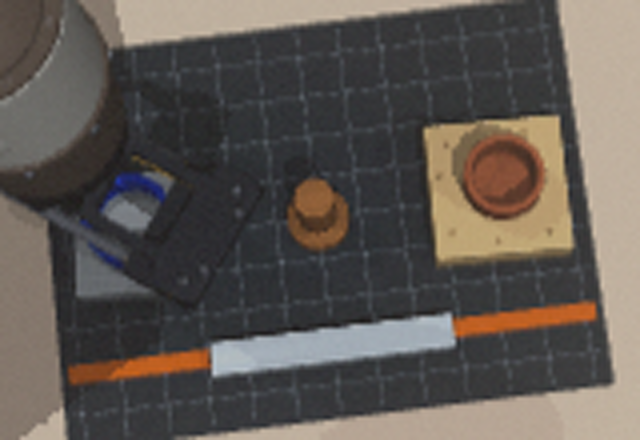

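The tamper stands upright between the block and the brick, its top at (315,199) against a predicted (312,193). Now I'll squeeze both rings together, with the pads spanning the joint, then release.

Emit:
drive_tool(steps=[0,0,0,0,0,0.03,1,0,0,0,0,0,0.03,1,0,0,0,0,0,0.025,1,0,0,0,0,0,0.009,1,0,0,0,0,0,0,1,0,0,0,0,0,0,1])

```text
time_s: 28.2
tcp_pos: [0.5157, 0.1647, 0.0576]
ee_rot: [[0.866, -0.501, 0.001], [-0.501, -0.866, 0.0], [0.001, -0.001, -1.0]]
wrist_force: [0.0, 0.2, -0.4]
gripper_width: 1.001
gripper_force: 0.0
```

Emit:
drive_tool(steps=[0,0,0,0,0,0,0.7,0,0,0,0,0,0,0.7,0,0,0,0,0,0,0.7,0,0,0,0,0,0,0.7,0,0,0,0,0,0,0.6,0,0,0,0,0,0,0.6,0,0,0,0,0,0,0.6,0,0,0,0,0,0,0.6])

```text
time_s: 28.87
tcp_pos: [0.515, 0.1653, 0.0572]
ee_rot: [[0.866, -0.5, 0.001], [-0.5, -0.866, 0.0], [0.0, -0.001, -1.0]]
wrist_force: [-1.6, 0.3, 4.9]
gripper_width: 0.667
gripper_force: 30.0
```

Emit:
drive_tool(steps=[0,0,0,0,0,0,1,0,0,0,0,0,0,1,0,0,0,0,0,0,1,0,0,0,0,0,0,1,0,0,0,0,0,-0.02,1,0,0,0,0,0,-0.035,1,0,0,0,0,0,-0.035,1,0,0,0,0,0,-0.035,1])

```text
time_s: 29.53
tcp_pos: [0.5144, 0.1648, 0.1826]
ee_rot: [[0.866, -0.5, -0.001], [-0.5, -0.866, -0.001], [-0.001, 0.002, -1.0]]
wrist_force: [0.2, 1.1, -0.7]
gripper_width: 0.996
gripper_force: 0.0
```

Emit:
drive_tool(steps=[0,0,0,-0.01,-0.035,-0.02,1,0,0,0,-0.01,-0.035,-0.02,1,0,0,0,-0.01,-0.035,-0.01,1,0,0,0,-0.01,-0.035,0,1,0,0,0,-0.01,-0.035,0,1,0,0,0,-0.01,-0.035,0,1,0,0,0,0,0,0,1,0,0,0,0,0,0,1])

```text
time_s: 30.2
tcp_pos: [0.5674, 0.3784, 0.2297]
ee_rot: [[0.867, -0.498, -0.002], [-0.498, -0.867, -0.002], [-0.001, 0.003, -1.0]]
wrist_force: [0.1, 0.4, -0.5]
gripper_width: 1.002
gripper_force: 0.0
```

```bash
python3 - <<'E'
from h import *
go(.5146,.165,.055,60)
a=r.capture("side");b=r.capture("top"); cv2.imwrite("pics/side8.png",a);cv2.imwrite("pics/top8.png",b)
A=cv2.resize(a[110:210,240:340],None,fx=4,fy=4,interpolation=cv2.INTER_CUBIC); B=cv2.resize(b[150:250,235:335],None,fx=4,fy=4,interpolation=cv2.INTER_CUBIC)
cv2.imwrite("pics/z8.png",cv2.convertScaleAbs(np.hstack([A,B]),alpha=1.4))
cv2.imwrite("pics/full8.png",np.vstack([a[80:350],b[90:290]]))
E
```

```text
t 30.2 shift now [0.0607 0.2109 0.1752] tcp [0.5674 0.3784 0.2297] j6 12.9
closing -119.9 turn z rad 0.0019 alt -3.1397
shift after turn [0.0609 0.2112 0.1747]
```

View pics/z8.png

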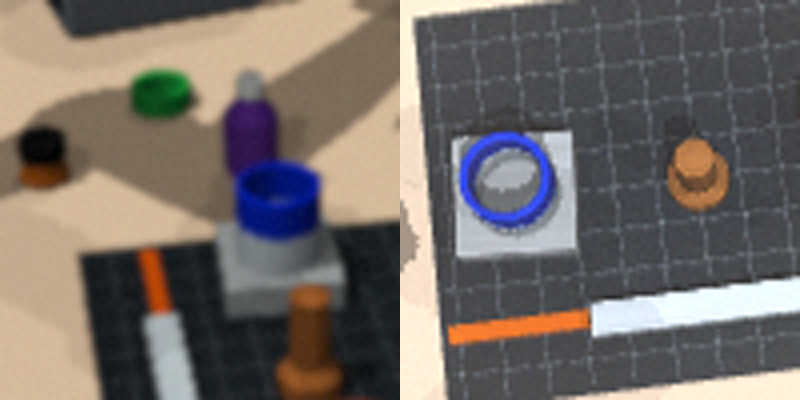

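The rings look flush and the grip closed at exactly 58 mm across both. The bottle is undisturbed, and the tamper and bar are in place. I'm handing in.

```bash
python3 -c "
from station import r
print(r.finish_job())"
```

```text
the job is handed in; nothing more can be done
None
```

The casting bench is set out as asked and handed in at about 30 s of the 109 s allowed; the hand-in returned no verdict, so I have only my own camera checks, and the brass ring, which I never reached for, was not re-checked at the end.

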